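# Close up the sample reader

## Task

Close up the sample chamber of the bench reader: with a fingertip push the upright light-shield flap down until it lies flat over the vials, then push the open cover over it until it is fully shut, without slamming it. Pushing is all it takes: do not lift or shift the vials or the other loose things on the bench.

Things in the scene. Friction and masses are not known exactly. Their poses are not given: they have to be found in the camera images.
- reader: white sample reader, 300 x 190 mm, fixed; origin at bench level under its chamber's centre, z up. Open-topped chamber 180 (x) x 190 (y) mm outside, walls 10 mm, rim 90 mm high; on its -x side a keypad deck 62 mm high, on its +x side an 88 mm high end. Three vials inside, tops 71 mm high. The flap is hinged at the -y wall, the cover at the +y wall; both hinge lines run along the reader's x
- flap (a joint): angle of the light-shield flap, rad: 0 = flat (its stop, just below the rim, over the vials), 1.57 = upright, stop at 1.8; starts between 1.35 and 1.75. Friction hinge: stays where it is left; about 1 N at its free edge moves it
- flap_hinge (a point): middle of the flap's hinge line, on its underside, 78 mm above the bench, at reader x 0, y -75 mm. Flap: aluminium plate 140 mm along the hinge, 110 mm from hinge to free edge, 4 mm thick; flat, it reaches towards reader +y. Axes turn with the flap: x along the hinge (reader x), y to the free edge, z up when flat and reader -y when upright: push that z face
- flap_edge (a point): middle of the flap's free edge, mid-thickness (110 mm from the hinge)
- cover (a joint): angle of the cover, rad: 0 = shut on the rim (its stop), 1.57 = upright, stop at 2.05; starts between 1.6 and 1.95 (leaning outwards). Friction hinge: stays where it is left at any angle; 1 to 4 N at its free edge moves it
- cover_hinge (a point): middle of the cover's hinge line, on its underside, 91.5 mm above the bench, at reader x 0, y +95 mm. Cover: flat grey plate 180 mm along the hinge, 190 mm from hinge to free edge, 10 mm thick; shut, it reaches towards reader -y, top 101.5 mm high. Axes turn with the cover: x along the hinge, -y to the free edge, z up when shut and reader +y when upright: push that z face
- cover_edge (a point): middle of the cover's free edge, mid-thickness (190 mm from the hinge)
- vial0: amber glass vial, 24 mm across, 46 mm tall with white cap, standing loose in the -x socket in the chamber; origin at its foot; leave it
- vial1: amber glass vial, 24 mm across, 46 mm tall with white cap, standing loose in the middle socket in the chamber; origin at its foot; leave it
- vial2: amber glass vial, 24 mm across, 46 mm tall with white cap, standing loose in the +x socket in the chamber; origin at its foot; leave it
- jar: amber screw jar, 60 mm across, 85 mm tall, loose on the bench; origin at its foot; leave it
- beaker: glass beaker, 64 mm across, 80 mm tall, loose on the bench; origin at its foot; leave it
- tipbox: open clear plastic rack box 120 x 85 x 50 mm, loose on the bench; origin under its centre; leave it
- flask: white plastic bottle, 60 mm across, 110 mm tall, loose on the bench; origin at its foot; leave it

How it is judged:
On the way, in this order (a step that is already met when the one before it is completed fails the run):
1. the flap lies flat over the vials while the cover still stands open (value of joint flap below 0.08 rad and value of joint cover above 1 rad), for 0.1 s.
2. the cover is shut over the flap (value of joint cover below 0.05 rad and value of joint flap below 0.08 rad), for 0.2 s.
At the end, for the whole second after the job is handed in: The flap is flat (within 0.08 rad of its stop) and the cover is shut over it (within 0.05 rad, at rest); the vials are in their sockets (moved less than 15 mm), and the other loose things have moved less than 30 mm (all of step 2 and velocity of joint cover between -0.05 and 0.05 rad/s and distance of each of jar, beaker, tipbox, flask from where it was at the start of the episode below 0.03 m and distance of each of vial0, vial1, vial2 from where it was at the start of the episode below 0.015 m); the robot touches nothing.
It fails at once if the cover is brought down over the flap while the flap is not yet folded down (value of joint cover below 0.9 rad and value of joint flap above 0.2 rad).
It fails at once if the cover is slammed (turns shut faster than 5 rad/s) (velocity of joint cover below -5 rad/s).
It fails at once if a bystander is lifted, carried or knocked (30 mm, vials 15 mm) (distance of any of jar, beaker, tipbox, flask from where it was at the start of the episode above 0.03 m or distance of any of vial0, vial1, vial2 from where it was at the start of the episode above 0.015 m).
It also fails if it takes over 58 s, if anything falls off the work surface, if the arm or the gripper's body presses on something with over 40 N, if the wrist force passes 120 N, or if a joint passes its speed limit or range.

## Robot

A 6-joint arm with a two-finger parallel gripper is mounted at the origin on the work surface. World frame = base frame: x ahead of the robot, y to its left, z up, the work surface at z = 0. Lengths are in m, angles in rad, forces in N, time in s.
With the tool pointing down it reaches from about 0.375 to 0.9 m from the base axis. Payload 3.1 kg.
Tool frame: the origin (TCP) lies at the very end of the fingers, on their centre line; the grasp point (between the pads) lies 19 mm behind it; z points along the fingers, y is the direction in which the jaws open and shut (so a half turn about z gives the same grasp; the last joint's range is limited). The gripper opens to 87 mm and grips with 3 to 60 N. Pads are 19 mm wide; open, the fingers measure 117 mm over their backs; the gripper's body (75 mm by 190 mm) begins 51 mm behind the grasp point.
Start: joints at [-0.178, 0.527, 1.433, -0, 1.181, -0.178], TCP at [0.625, 0, 0.199] pointing down, gripper open.
Joint ranges: [-3.08, 3.08], [-0.75, 2.2], [0.22, 2.44], [-1.43, 4.57], [0, 2.65], [-2.85, 2.85]. Speed limits (rad/s): [2.79, 2.79, 3.14, 3.14, 3.14, 3.14].

## Interface

Orientations are given as a unit quaternion [x, y, z, w].
In Python, from rig import robot gives the robot as it stands. The module is installed in compiled form; this text tells all that it offers.
- The arm moves only by the tool send_rows, never from a script. Its argument "deltas" is a list of rows, each an object of numbers: "tx", "ty", "tz": the shift along the tool's x, y, z in cm; "rx", "ry", "rz": the turn, a rotation vector about the tool's x, y, z in rad. A call has 1 to 5 rows; each row is the pose to reach, as a shift and turn from the pose commanded when the call began, along the tool's axes at that moment; what a row does not reach only later rows make up. A row lasts 1/12 s, in which the tool goes at most 41.7 mm and 7.16 degrees, less where a joint would pass 70% of its speed; a pose out of reach is approached as far as the arm can. A call with a gripper value outside its range is refused whole. "claw" is the finger opening in cm, from 0 to 8.7, set as the call begins (left out, the last holds). The fingers move at their own pace and stop on an object; "squeeze" is the grip in N (left out, the last holds). Time passes only in rows, so rows that repeat a pose let the fingers close. It gives the time, the measured TCP pose, the force and the opening at its end, in the units of the state.
- robot.get_obs(): the state, without advancing time (a new reading comes with each control period).
- robot.camera(name): name is "scene" or "side" or "wrist"; returns a dict with "color" (400x640x3 uint8, red, green, blue), "z_map" (400x640 float32, m along the optical axis (not along the pixel's ray), 0 where there is no reading), "intrinsics" (3x3 intrinsics, pixels), "distortion" ([k1, k2, p1, p2, k3] as OpenCV has them; the pictures are not rectified), "R" (3x3) and "t" (3): a world point X has camera coordinates R X + t; the wrist camera has in their place "tool_from_camera" (4x4, takes a point from camera to tool coordinates, whose origin is the TCP and whose axes are the flange's). Camera axes: x right, y down, z forward; pixel columns grow to the right and rows downward; lengths in m; the calibration is good to about 2 mm. A picture is of the moment at which its call begins: read the wrist's pose just before it.
- robot.hand_in(): hands the job in, once; it reports no verdict.
Trained networks look in the newest picture that a camera, given by its name, has taken for a name from the list of things; names that differ only in an ending like _2 or _b are one class to them, and where a whole thing is asked for, a point or a joint stands for the part that bears it (a point fixed in the world has none). Each returns a list of dicts, best first, with "p" (0 to 1); they miss things now and then, are a little off and sometimes report something else, mostly with a low value. They report only what shows in the picture. A call takes as long as a camera call.
- robot.outline_of(label, camera): "pixels" (400x640 bool, what is visible of it) and "xy" ([column, row] in pixels, amid what is visible of it).
- robot.tip_of(label, camera): "xy" ([column, row] in pixels: a listed point, or the origin of a listed thing).
The state is a dict: "time": time; "q": joint angles; "joint_velocities": joint speeds; "joint_torque": joint torques, N m; "position": TCP position; "tool_rot": TCP orientation; "ft_force": force on the tool from outside, world axes, zero at the start; "moment": the same for the moment, N m; "grip_width": finger opening in m.
Only numpy, scipy, OpenCV 4.12 (cv2) and the standard library are available. Lean on these libraries where they do the work, as an engineer would, in place of code of your own. Each camera call takes 0.05 s, during which the arm holds its last target.

## Working session

There is one attempt and no reset: what is moved stays moved. The work goes in short steps, Python scripts to look and compute and a tool call to move; the robot and the scene stay as the last step left them, time stands still between calls to the robot, and variables do not carry over. Pictures are saved under pics/ and viewed, and the job is handed in when it is done.

Besides the shell and the picture viewer there is one more tool, called after "Request:" by a JSON object that holds its "method" and its "body". send_rows: Moves the arm, as the interface text tells. Its arguments: {"type":"object","properties":{"deltas":{"type":"array","items":{"type":"object","properties":{"tx":{"type":"number"},"ty":{"type":"number"},"tz":{"type":"number"},"rx":{"type":"number"},"ry":{"type":"number"},"rz":{"type":"number"}}}},"claw":{"type":"number"},"squeeze":{"type":"number"}},"required":["deltas"]}

```bash
mkdir -p pics; cat > h.py <<'E'
import numpy as np, cv2
from rig import robot
from scipy.spatial.transform import Rotation as Rn
def snap(cam,fn):
    c=robot.camera(cam); cv2.imwrite('pics/'+fn,c['color'][:,:,::-1]); return c
def px2w(c,xy,z=None):
    n=cv2.undistortPoints(np.array([[xy]],float),c['intrinsics'],np.array(c['distortion']))[0,0]
    if z is None:
        z=c['z_map'][int(round(xy[1])),int(round(xy[0]))]
    return c['R'].T@(np.array([n[0]*z,n[1]*z,z])-c['t'])
def cloud(c,mask):
    v,u=np.nonzero(mask&(c['z_map']>0))
    z=c['z_map'][v,u]
    n=cv2.undistortPoints(np.stack([u,v],1).astype(float)[:,None],c['intrinsics'],np.array(c['distortion']))[:,0]
    return (np.c_[n*z[:,None],z]-c['t'])@c['R']
E
python3 - <<'E'
from h import *
o=robot.get_obs(); print(o['time'],o['position'],o['tool_rot'],o['grip_width'])
for cam in ['scene','side']:
    c=snap(cam,cam+'0.png'); print(cam,'pos',-c['R'].T@c['t'])
    for l in ['flap_hinge','flap_edge','cover_hinge','cover_edge','reader','vial0','jar','beaker','tipbox','flask']:
        for d in robot.tip_of(l,cam)[:2]:
            print(l,round(d['p'],2),np.round(d['xy']),np.round(px2w(c,d['xy']),3))
    for l in ['flap','cover']:
        for d in robot.outline_of(l,cam)[:1]:
            P=cloud(c,d['pixels']); m=np.median(P,0); 
            Q=P[np.linalg.norm(P-m,axis=1)<.2]
            for _ in range(5):
                m=Q.mean(0); n=np.linalg.svd(Q-m,full_matrices=False)[2][2]; r=abs((Q-m)@n); Q=Q[r<max(.003,2*r.std())] if len(Q)>50 else Q
            print(l,d['p'],len(P),len(Q),m,n, P.min(0),P.max(0))
E
```

```text
0.0 [6.24203687e-01 1.75303916e-04 1.97663689e-01] [ 7.07102834e-01  7.07109856e-01 -6.34608791e-04 -9.11681757e-04] 0.08671338136951723
scene pos [ 1.19485978 -0.14387718  0.60060912]
flap_hinge 0.75 [293. 194.] [ 0.493 -0.024  0.083]
flap_edge 0.71 [279. 148.] [ 0.158  0.002 -0.   ]
flap_edge 0.61 [409. 123.] [0.613 0.15  0.275]
cover_hinge 0.96 [375. 209.] [0.67  0.079 0.158]
cover_hinge 0.41 [292. 193.] [ 0.494 -0.028  0.088]
cover_edge 0.59 [409. 124.] [0.616 0.149 0.274]
reader 0.8 [327. 236.] [0.637 0.007 0.088]
reader 0.34 [321. 226.] [0.61  0.002 0.089]
vial0 0.74 [322. 224.] [0.548 0.019 0.04 ]
vial0 0.65 [308. 237.] [ 0.63  -0.027  0.087]
jar 0.73 [424. 218.] [0.581 0.225 0.037]
jar 0.69 [408. 121.] [0.608 0.152 0.275]
beaker 0.82 [239. 234.] [ 0.501 -0.142  0.013]
beaker 0.71 [276. 149.] [ 0.162 -0.007  0.   ]
tipbox 0.65 [255. 185.] [ 0.389 -0.09   0.049]
flask 0.75 [423. 218.] [0.579 0.224 0.033]
flask 0.63 [427. 275.] [0.718 0.167 0.026]
flap 0.95 1968 1939 [ 0.49295702 -0.03565482  0.13284336] [-0.55607779 -0.81197192 -0.17742348] [ 0.42635641 -0.07990436  0.07450949]
[... 321 characters left out ...]
[287. 182.] [ 0.475 -0.036  0.186]
cover_hinge 0.57 [340. 167.] [0.589 0.106 0.088]
cover_edge 0.81 [351.  84.] [ 0.59  -0.022  0.373]
reader 0.57 [319. 215.] [ 0.532 -0.068  0.123]
vial0 0.47 [334. 220.] [ 0.564 -0.016  0.044]
beaker 0.69 [295. 279.] [ 0.479 -0.161  0.052]
tipbox 0.93 [221. 265.] [ 0.332 -0.112  0.042]
flask 0.88 [379. 167.] [0.691 0.154 0.034]
flap 0.88 1708 1636 [ 0.4875333  -0.04049769  0.13909465] [-0.55549532 -0.81360991 -0.17165042] [ 0.42513071 -0.0845863   0.04065482] [0.54606817 0.10060749 0.18774605]
cover 0.92 3133 2932 [0.60518245 0.11992048 0.1637949 ] [ 0.5532635   0.81014463 -0.19381738] [ 0.51876986 -0.03804053  0.00379144] [0.68129323 0.39544445 0.31966268]
```

View pics/scene0.png

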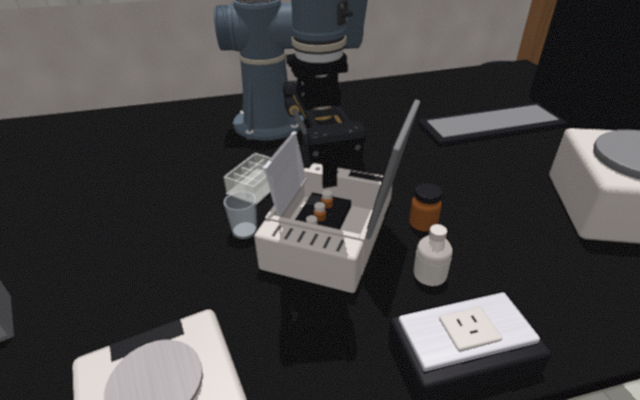

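View pics/side0.png

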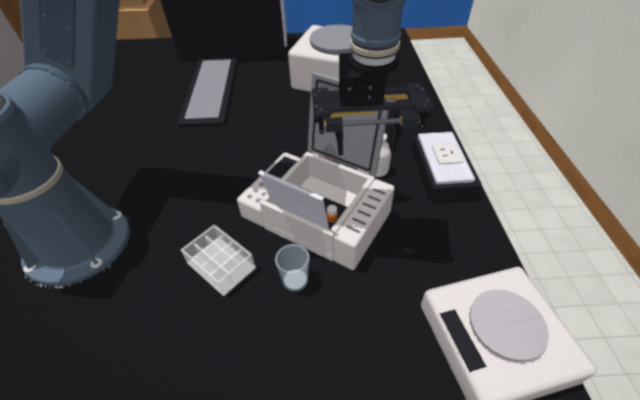

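The scene view shows the flap upright near (285,175) and the cover leaning outwards near (400,165). The jar (425,207), flask (432,260), beaker (240,215) and tipbox (250,180) stand around the reader. The side view agrees, with the flap at (293,198) and the gripper partly hiding the cover. Next I'll fit the reader frame.

```bash
cat >> h.py <<'E'
def plane(P,it=8):
    m=np.median(P,0); Q=P[np.linalg.norm(P-m,axis=1)<.15]
    for _ in range(it):
        m=Q.mean(0); n=np.linalg.svd(Q-m,full_matrices=False)[2][2]; r=abs((Q-m)@n); Q=Q[r<max(.003,2*r.std())]
    return m,n,Q
E
python3 - <<'E'
from h import *
for cam in ['scene','side']:
    c=robot.camera(cam)
    for l in ['flap','cover']:
        for d in robot.outline_of(l,cam)[:3]:
            P=cloud(c,d['pixels'])
            if len(P)<800: continue
            m,n,Q=plane(P)
            print(cam,l,d['p'],d['xy'],len(Q),'n',n.round(3),'yaw',np.degrees(np.arctan2(n[1],n[0])))
            a=np.radians(-34.4); ex=np.array([np.cos(a),np.sin(a),0]); ey=np.array([-np.sin(a),np.cos(a),0])
            print('  x',np.percentile(Q@ex,[.5,2,98,99.5]).round(4),'y',np.percentile(Q@ey,[.5,2,98,99.5]).round(4),'z',np.percentile(Q[:,2],[.5,2,98,99.5]).round(4))
    P=cloud(c,np.ones((400,640),bool)); 
    Q=P[(abs(P[:,2]-.09)<.006)&(np.linalg.norm(P[:,:2]-[.57,.02],axis=1)<.25)]
    X=Q@ex;Y=Q@ey
    print(cam,'rim',len(Q),np.percentile(X,[0.2,1,99,99.8]).round(4),np.percentile(Y,[0.2,1,99,99.8]).round(4))
    r=cv2.minAreaRect(Q[:,:2].astype(np.float32)); print(r)
    # rim points inside hist
    H,xe,ye=np.histogram2d(X,Y,[np.arange(.3,.75,.01),np.arange(.15,.5,.01)])
    for i,row in enumerate(H): 
        if row.sum(): print('%.3f'%xe[i],''.join('%4d'%v for v in row))
    for l in ['jar','beaker','tipbox','flask']:
        for d in robot.outline_of(l,cam)[:1]:
            P=cloud(c,d['pixels']); mm=np.median(P,0); print(l,d['p'],d['xy'],mm.round(3),(mm@ex).round(3),(mm@ey).round(3))
E
```

```text
scene flap 0.61 [287.0, 175.0] 1985 n [0.557 0.812 0.177] yaw 55.56493729036758
  x [0.3524 0.355  0.4904 0.4913] y [0.2376 0.239  0.2603 0.2611] z [0.0764 0.0786 0.1851 0.1858]
scene flap 0.42 [238.5, 212.9] 146 n [ 0.049 -0.996  0.076] yaw -87.19630310657591
  x [0.442  0.4428 0.4933 0.4941] y [0.1415 0.142  0.1831 0.184 ] z [-0.0005  0.0004  0.0783  0.0792]
scene cover 0.91 [390.0, 167.9] 605 n [ 0.587  0.794 -0.161] yaw 53.51750461101215
  x [0.3556 0.3648 0.5117 0.5122] y [0.4368 0.4388 0.4723 0.4727] z [0.0969 0.1037 0.277  0.2772]
scene rim 3372 [0.3059 0.3182 0.5597 0.5606] [0.2406 0.2429 0.5552 0.5612]
((0.5848539471626282, 0.07702496647834778), (0.3298760652542114, 0.2470405399799347), 62.398189544677734)
0.310    0   0   0   0   0   0   0   0   0   0   0   0   0   0   0   0   0   0   0   0   0   0   0   0   0   0   0   0   0   0   0   0   0   1
0.320    0   0   0   0   0   0   0   0   0   0   0   1   0   1   0   0   0   0   0   0   0   2   1   0   2   0   2   0   0   0   0   0   0   1
0.330    0   0   0   0   0   0   0   0   0   1  15  13  13  11   2   0   0   7  18  13  1
[... 7180 characters left out ...]
 22  15  22  20  17  19  16  19  13  20  19  15  18  12  16  15   5   0   0   0   0   0   0
0.540    0   0   0   0   0   0   0   0  11  22  20  23  19  20  17  18  20  18  17  16  17  17  13  15  17  14  14   6   0   0   0   0   0   0
0.550    0   0   0   0   0   0   0   0   6  24  23  23  21  19  20  19  19  19  18  18  18  19  17  17  15  15  15   4   0   0   0   0   0   0
0.560    0   0   0   0   0   0   0   0   0   0   1   0   0   0   0   0   0   0   1   0   1   0   0   0   0   0   1   0   0   0   0   0   0   0
beaker 0.83 [292.2, 265.7] [ 0.475 -0.123  0.051] 0.461 0.167
tipbox 0.89 [218.8, 261.7] [ 0.323 -0.091  0.034] 0.318 0.108
flask 0.8 [384.3, 159.1] [0.703 0.16  0.055] 0.49 0.529
```

Request:
{"method": "send_rows", "body": {"deltas": [{"tz": -3.5}, {"tz": -7}, {"tz": -10, "rz": 0.12}, {"tz": -10, "rz": 0.24}, {"tz": -10, "rz": 0.36}], "claw": 0}}

```text
schema error: expected keys tx, ty, tz, rx, ry, rz
```

Request:
{"method": "send_rows", "body": {"deltas": [{"rz": 0.12}, {"rz": 0.24}, {"rz": 0.24}, {"rz": 0.24}]}}

```text
schema error: expected keys tx, ty, tz, rx, ry, rz
```

```bash
cat >> h.py <<'E'
A=np.radians(-34.4); EX=np.array([np.cos(A),np.sin(A),0]); EY=np.array([-np.sin(A),np.cos(A),0])
def rd(p): p=np.asarray(p); return np.array([p@EX-.4215,p@EY-.333,p[2]])
def st():
    o=robot.get_obs(); R=Rn.from_quat(o['tool_rot']).as_matrix()
    print('t',o['time'],'TCP reader',rd(o['position']).round(4),'toolx·',(R.T@EY).round(3),'F',np.round(o['ft_force'],1),'w',o['grip_width'],'q',np.round(o['q'],2))
    return o,R
E
python3 - <<'E'
from h import *
st()
print('flap pts (y,z) TCP')
for a in np.arange(1.745,-.01,-.15).tolist()+[0]:
    c=np.array([-.075,.078])+.09*np.array([np.cos(a),np.sin(a)])+.004*np.array([-np.sin(a),np.cos(a)])
    print(round(a,2),((c-[.0095,0])*100).round(1))
snap('side','side1.png')
E
```

```text
t 2.0 TCP reader [0.0941 0.0201 0.1986] toolx· [ 0.825  0.565 -0.   ] F [ 0.6 -0.1 -1.4] w 0.08708935973246237 q [-0.18  0.53  1.43  0.    1.18 -0.18]
flap pts (y,z) TCP
1.75 [-10.4  16.6]
1.6 [-9.1 16.8]
1.45 [-7.7 16.8]
1.3 [-6.4 16.6]
1.15 [-5.1 16.2]
1.0 [-3.9 15.6]
0.85 [-2.8 14.8]
0.7 [-1.8 13.9]
0.55 [-1.  12.8]
0.4 [-0.3 11.6]
0.25 [ 0.2 10.4]
0.1 [0.5 9.1]
0 [0.5 8.2]
```

View pics/side1.png

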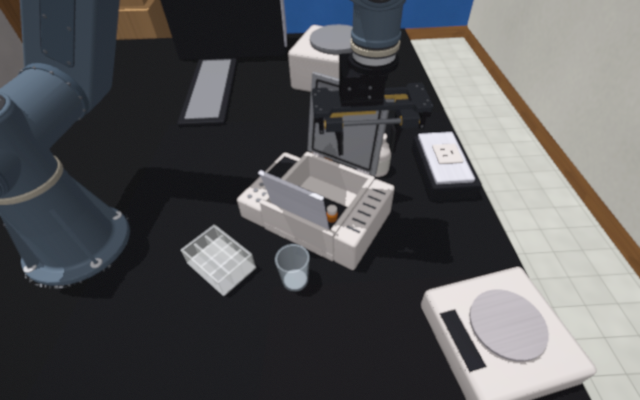

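Nothing moved, so the picture is unchanged. The rows need all six keys.

Request:
{"method": "send_rows", "body": {"deltas": [{"tx": 0, "ty": 0, "tz": -3.5, "rx": 0, "ry": 0, "rz": 0}, {"tx": 0, "ty": 0, "tz": -7, "rx": 0, "ry": 0, "rz": 0}, {"tx": 0, "ty": 0, "tz": -10, "rx": 0, "ry": 0, "rz": 0.12}, {"tx": 0, "ty": 0, "tz": -10, "rx": 0, "ry": 0, "rz": 0.24}, {"tx": 0, "ty": 0, "tz": -10, "rx": 0, "ry": 0, "rz": 0.36}], "claw": 0}}

```text
time: 2.47
position: [0.6266, -0.0002, 0.3019]
tool_rot: [0.824, 0.567, 0.002, 0.002]
ft_force: [-0.2, 0.1, -0.9]
grip_width: 0.0619
```

Request:
{"method": "send_rows", "body": {"deltas": [{"tx": 0, "ty": 0, "tz": 0, "rx": 0, "ry": 0, "rz": 0.12}, {"tx": 0, "ty": 0, "tz": 0, "rx": 0, "ry": 0, "rz": 0.24}, {"tx": 0, "ty": 0, "tz": 0, "rx": 0, "ry": 0, "rz": 0.24}]}}

```text
time: 2.72
position: [0.6249, 0.0001, 0.2987]
tool_rot: [0.885, 0.466, 0.0, 0.0]
ft_force: [-0.1, 0.2, -1.0]
grip_width: 0.042
```

```bash
python3 - <<'E'
from h import *
st()
E
```

```text
t 2.7167 TCP reader [0.0941 0.0201 0.2987] toolx· [ 1.    -0.002  0.   ] F [-0.1  0.2 -1. ] w 0.041957215647523194 q [-0.18  0.44  1.31  0.    1.4   0.42]
```

Request:
{"method": "send_rows", "body": {"deltas": [{"tx": -3.4, "ty": -1.9, "tz": 0, "rx": 0, "ry": 0, "rz": 0}, {"tx": -6.8, "ty": -3.8, "tz": 0, "rx": 0, "ry": 0, "rz": 0}, {"tx": -10.2, "ty": -5.7, "tz": 0, "rx": 0, "ry": 0, "rz": 0}, {"tx": -13.6, "ty": -7.6, "tz": 0, "rx": 0, "ry": 0, "rz": 0}, {"tx": -16.5, "ty": -9.4, "tz": 0, "rx": 0, "ry": 0, "rz": 0}]}}

```text
time: 3.13
position: [0.452, -0.0836, 0.2985]
tool_rot: [0.884, 0.468, -0.0, -0.0]
ft_force: [-0.1, -0.1, 1.3]
grip_width: 0.0086
```

Request:
{"method": "send_rows", "body": {"deltas": [{"tx": 0, "ty": 0, "tz": 3.5, "rx": 0, "ry": 0, "rz": 0}, {"tx": 0, "ty": 0, "tz": 7, "rx": 0, "ry": 0, "rz": 0}, {"tx": 0, "ty": 0, "tz": 10.5, "rx": 0, "ry": 0, "rz": 0}, {"tx": 0, "ty": 0, "tz": 13, "rx": 0, "ry": 0, "rz": 0}, {"tx": 0, "ty": 0, "tz": 13, "rx": 0, "ry": 0, "rz": 0}]}}

```text
time: 3.55
position: [0.4505, -0.0817, 0.1647]
tool_rot: [0.884, 0.468, -0.003, -0.004]
ft_force: [-0.7, -0.4, 0.2]
grip_width: 0.0005
```

```bash
python3 - <<'E'
from h import *
st(); snap('side','side2.png'); snap('scene','scene2.png')
E
```

```text
t 3.55 TCP reader [-0.0037 -0.1459  0.1647] toolx· [ 1.     0.003 -0.002] F [-0.7 -0.4  0.2] w 0.0005257372249585098 q [-0.42  0.36  1.87 -0.    0.92  0.17]
```

View pics/side2.png

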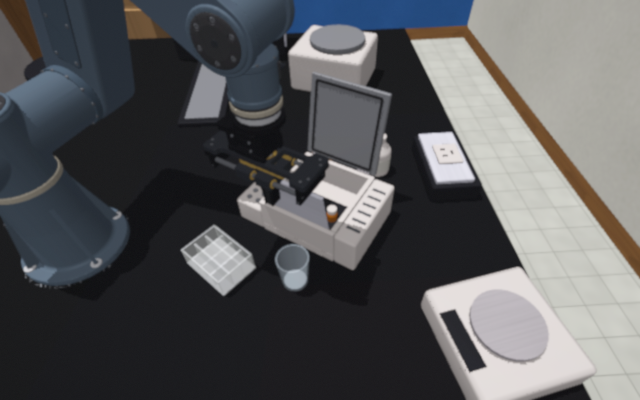

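View pics/scene2.png

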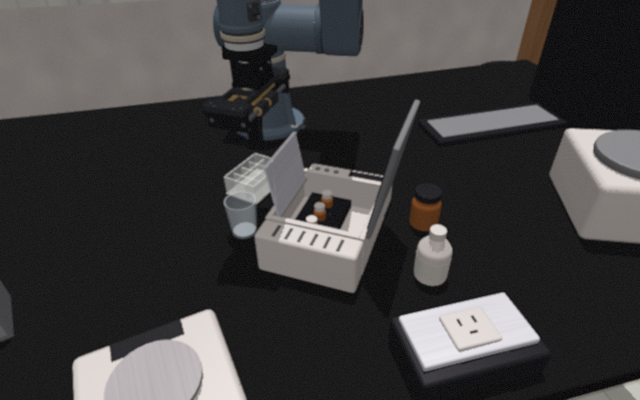

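Both views show the closed fingers behind the flap, on its outer side, clear of the beaker at (293,265) in the side view. Pushing along the arc.

Request:
{"method": "send_rows", "body": {"deltas": [{"tx": 2.2, "ty": 0.4, "tz": 0, "rx": 0, "ry": 0, "rz": 0}, {"tx": 4.0, "ty": 0.4, "tz": 0, "rx": 0, "ry": 0, "rz": 0}, {"tx": 5.3, "ty": 0.4, "tz": 0, "rx": 0, "ry": 0, "rz": 0}, {"tx": 6.8, "ty": 0.4, "tz": 0, "rx": 0, "ry": 0, "rz": 0}, {"tx": 8.2, "ty": 0.4, "tz": 0.1, "rx": 0, "ry": 0, "rz": 0}]}}

```text
time: 4.07
position: [0.5065, -0.0174, 0.1704]
tool_rot: [0.884, 0.467, 0.002, 0.002]
ft_force: [-0.5, -1.4, -0.1]
grip_width: 0.0001
```

Request:
{"method": "send_rows", "body": {"deltas": [{"tx": 1.3, "ty": 0, "tz": 0.4, "rx": 0, "ry": 0, "rz": 0}, {"tx": 2.5, "ty": 0, "tz": 1.0, "rx": 0, "ry": 0, "rz": 0}, {"tx": 3.6, "ty": 0, "tz": 1.8, "rx": 0, "ry": 0, "rz": 0}, {"tx": 4.6, "ty": 0, "tz": 2.7, "rx": 0, "ry": 0, "rz": 0}, {"tx": 5.4, "ty": 0, "tz": 3.8, "rx": 0, "ry": 0, "rz": 0}]}}

```text
time: 4.48
position: [0.5352, 0.0277, 0.1291]
tool_rot: [0.884, 0.467, 0.0, 0.0]
ft_force: [1.0, 0.5, -0.2]
grip_width: 0.0003
```

```bash
python3 - <<'E'
from h import *
st(); snap('scene','scene3.png')
E
```

```text
t 4.4833 TCP reader [ 0.0044 -0.0078  0.1291] toolx· [1.    0.001 0.   ] F [ 1.   0.5 -0.2] w 0.0003220171188778185 q [-0.16  0.51  1.73  0.    0.91  0.44]
```

View pics/scene3.png

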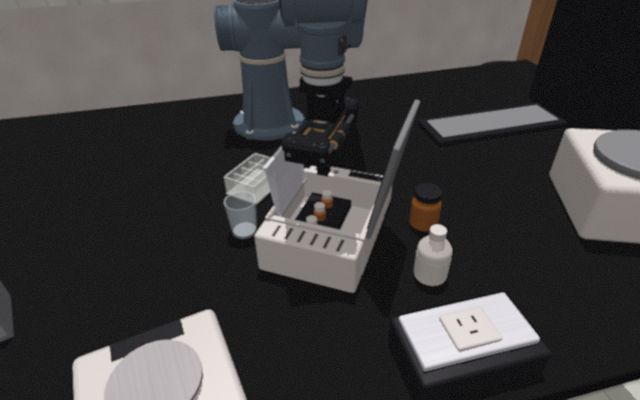

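```bash
python3 - <<'E'
from h import *
o,R=st()
for cam in ['scene','side']:
    c=snap(cam,cam+'4.png')
    p,_=cv2.projectPoints(np.array([o['position']]),cv2.Rodrigues(c['R'])[0],c['t'],c['intrinsics'],np.array(c['distortion'])); print(cam,p)
    img=c['color'][:,:,::-1].copy(); cv2.circle(img,tuple(int(v) for v in p[0,0]),3,(0,0,255),1)
    img=cv2.resize(img[100:300,200:440],(720,600),interpolation=cv2.INTER_CUBIC); cv2.imwrite(f'pics/{cam}4z.png',img)
    for d in robot.outline_of('flap',cam)[:2]:
        P=cloud(c,d['pixels'])
        if len(P)>200:
            m,n,Q=plane(P); print(cam,d['p'],d['xy'],len(Q),rd(m),n@EX,n@EY,n[2])
E
```

```text
t 4.5333 TCP reader [ 0.003  -0.0075  0.1268] toolx· [ 1.     0.001 -0.001] F [ 0.4  0.6 -0.3] w 0.0005251179468046252 q [-0.16  0.51  1.73  0.    0.91  0.44]
scene [[[324.01798092 183.68289675]]]
scene 0.96 [283.3, 182.2] 1587 [ 0.01766573 -0.08275028  0.12637521] -0.0016711506924525195 -0.9840990199454402 -0.17761285482134345
side [[[317.96025234 179.19013333]]]
side 0.89 [296.6, 200.9] 1668 [ 0.00284472 -0.0909609   0.13907903] 0.0012081298321449884 -0.985198147349251 -0.1714151419271706
```

View pics/scene4z.png

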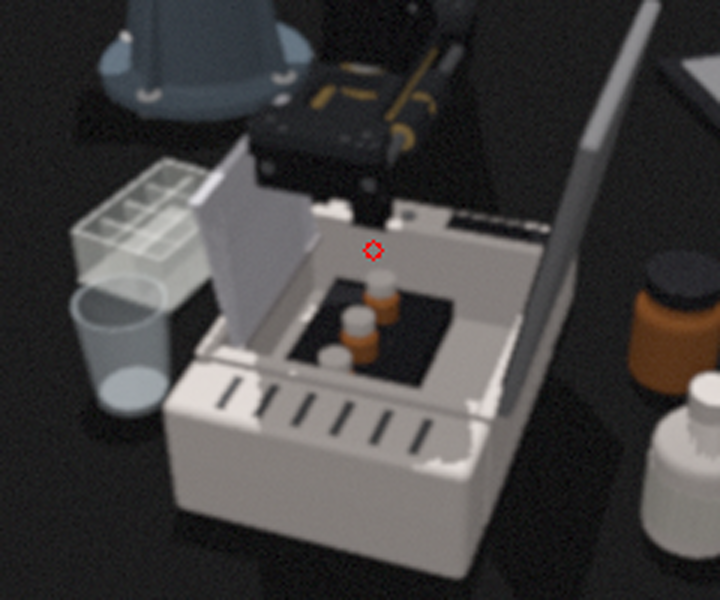

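View pics/side4z.png

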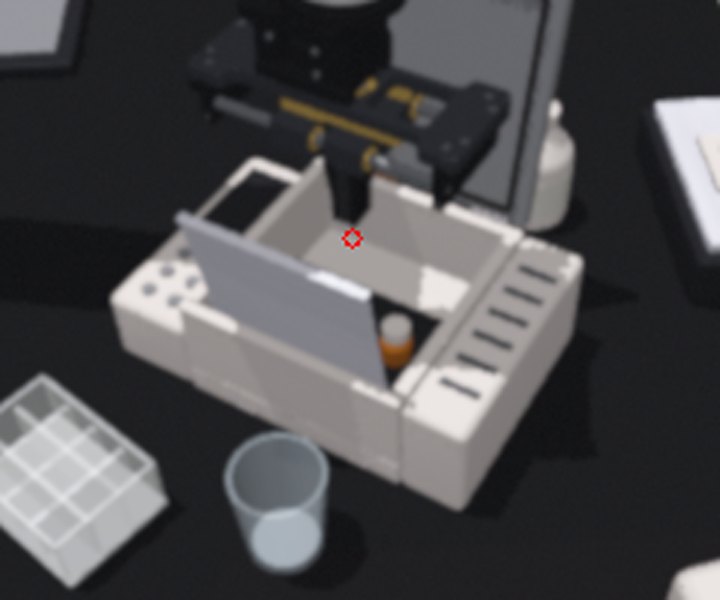

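```bash
python3 - <<'E'
from h import *
o,R=st()
for cam in ['scene','side']:
    c=robot.camera(cam)
    P=cloud(c,np.ones((400,640),bool)); T=(P-o['position'])@R
    m=(abs(T[:,0])<.05)&(abs(T[:,1])<.05)&(T[:,2]<.03)&(T[:,2]>-.08)
    Q=T[m]; print(cam,len(Q))
    for a in np.arange(-.08,.03,.005):
        s=Q[(Q[:,2]>=a)&(Q[:,2]<a+.005)]
        if len(s): print(round(a,3),len(s),s[:,:2].min(0).round(3),s[:,:2].max(0).round(3),np.median(s[:,:2],0).round(3))
E
```

```text
t 4.7333 TCP reader [ 0.0039 -0.0093  0.1292] toolx· [ 1.     0.    -0.001] F [-0.2  0.8 -0.5] w 0.0006384457592322608 q [-0.16  0.5   1.73 -0.    0.91  0.44]
scene 150
-0.065 3 [ 0.01  -0.007] [ 0.012 -0.007] [ 0.012 -0.007]
-0.06 7 [ 0.01  -0.008] [0.012 0.001] [ 0.011 -0.006]
-0.055 9 [ 0.009 -0.008] [ 0.012 -0.   ] [ 0.011 -0.004]
-0.05 8 [ 0.01  -0.007] [0.013 0.   ] [ 0.011 -0.004]
-0.045 9 [ 0.011 -0.007] [0.012 0.011] [0.011 0.001]
-0.04 33 [-0.01  -0.007] [0.012 0.011] [0.002 0.01 ]
-0.035 33 [-0.01 -0.01] [0.012 0.011] [0.006 0.009]
-0.03 35 [-0.011 -0.008] [0.012 0.011] [0.003 0.009]
-0.025 13 [-0.01  -0.007] [0.012 0.01 ] [0.007 0.008]
side 243
-0.08 3 [-0.013 -0.015] [-0.011 -0.014] [-0.012 -0.014]
-0.075 4 [-0.013 -0.008] [-0.012  0.015] [-0.013  0.009]
-0.07 25 [-0.013 -0.013] [-0.006  0.015] [-0.012  0.001]
-0.065 34 [-0.013 -0.011] [0.007 0.015] [-0.011  0.005]
-0.06 21 [-0.014 -0.008] [0.005 0.014] [-0.011  0.005]
-0.055 23 [-0.013 -0.009] [0.007 0.013] [-0.011  0.005]
-0.05 28 [-0.013 -0.009] [0.009 0.011] [-0.011  0.006]
-0.045 24 [-0.013 -0.007] [0.008 0.011] [-0.01   0.006]
-0.04 25 [-0.013 -0.008] [0.009 0.011] [-0.011  0.009]
-0.035 26 [-0.013 -0.007] [0.01  0.011] [-0.01   0.009]
-0.03 26 [-0.013 -0.008] [0.009 0.011] [-0.01   0.005]
-0.025 4 [-0.012 -0.005] [-0.01  0.01] [-0.011  0.003]
```

The flap has not moved: it is still at about 1.745 rad in both views. Depth shows the closed fingertips ending about 23 mm short of the stated TCP, so they passed just over the flap's edge. I'll go back over it and repeat the push 23 mm lower.

Request:
{"method": "send_rows", "body": {"deltas": [{"tx": 0, "ty": 0, "tz": -4, "rx": 0, "ry": 0, "rz": 0}, {"tx": 0, "ty": 0, "tz": -8, "rx": 0, "ry": 0, "rz": 0}, {"tx": -4, "ty": 0, "tz": -8.5, "rx": 0, "ry": 0, "rz": 0}, {"tx": -8, "ty": 0, "tz": -8.5, "rx": 0, "ry": 0, "rz": 0}, {"tx": -12, "ty": 0, "tz": -8.5, "rx": 0, "ry": 0, "rz": 0}]}}

```text
time: 5.25
position: [0.4665, -0.0733, 0.2163]
tool_rot: [0.884, 0.467, 0.001, 0.002]
ft_force: [-0.1, -1.1, 0.6]
grip_width: 0.0003
```

Request:
{"method": "send_rows", "body": {"deltas": [{"tx": -2, "ty": 0, "tz": 0, "rx": 0, "ry": 0, "rz": 0}, {"tx": -2, "ty": 0, "tz": 3.5, "rx": 0, "ry": 0, "rz": 0}, {"tx": -2, "ty": 0, "tz": 7, "rx": 0, "ry": 0, "rz": 0}, {"tx": -2, "ty": 0, "tz": 7, "rx": 0, "ry": 0, "rz": 0}]}}

```text
time: 5.58
position: [0.4509, -0.0879, 0.1408]
tool_rot: [0.885, 0.465, -0.003, -0.004]
ft_force: [-0.5, 0.5, -0.0]
grip_width: 0.0005
```

```bash
python3 - <<'E'
from h import *
o,R=st()
c=snap('side','side5.png')
P=cloud(c,np.ones((400,640),bool)); T=(P-o['position'])@R
m=(abs(T[:,0])<.03)&(abs(T[:,1])<.03)&(T[:,2]<.03)&(T[:,2]>-.08)
print(np.percentile(T[m][:,2],[90,98,100]),np.percentile(T[m][:,0],[1,50,99]))
E
```

```text
t 5.5833 TCP reader [ 0.0002 -0.1508  0.1408] toolx· [ 1.    -0.002 -0.002] F [-0.5  0.5 -0. ] w 0.00046087550195502146 q [-0.44  0.4   1.89 -0.    0.86  0.17]
[-0.02768839 -0.02475996 -0.02366137] [-0.01293685 -0.0105647   0.00899001]
```

View pics/side5.png

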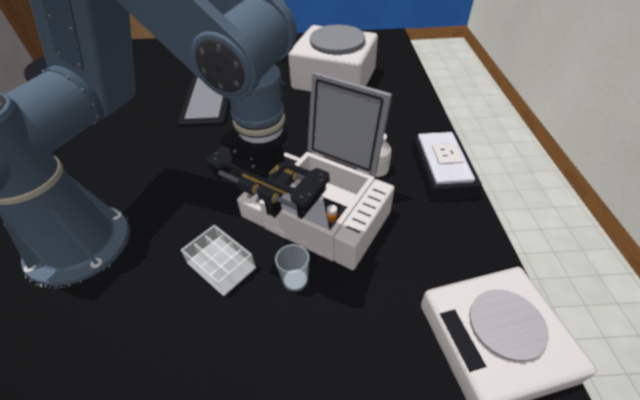

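The fingers are behind the flap at about (275,190), clear of the beaker. Pushing now.

Request:
{"method": "send_rows", "body": {"deltas": [{"tx": 2.2, "ty": 0, "tz": 0, "rx": 0, "ry": 0, "rz": 0}, {"tx": 4.2, "ty": 0, "tz": 0, "rx": 0, "ry": 0, "rz": 0}, {"tx": 5.4, "ty": 0, "tz": 0, "rx": 0, "ry": 0, "rz": 0}, {"tx": 6.8, "ty": 0, "tz": 0, "rx": 0, "ry": 0, "rz": 0}, {"tx": 8.2, "ty": 0, "tz": 0, "rx": 0, "ry": 0, "rz": 0}]}}

```text
time: 6.05
position: [0.5028, -0.0207, 0.1465]
tool_rot: [0.884, 0.467, 0.001, 0.001]
ft_force: [-0.4, -0.7, -0.4]
grip_width: 0.0003
```

```bash
python3 - <<'E'
from h import *
o,R=st()
c=snap('scene','scene6.png')
for d in robot.outline_of('flap','scene')[:1]:
        P=cloud(c,d['pixels']); m,n,Q=plane(P); print(d['p'],d['xy'],len(Q),rd(m),n@EX,n@EY,n[2])
E
```

```text
t 6.05 TCP reader [ 0.005  -0.066   0.1465] toolx· [1.    0.002 0.   ] F [-0.4 -0.7 -0.4] w 0.00034908237947241455 q [-0.26  0.44  1.79 -0.    0.91  0.34]
0.98 [295.9, 177.4] 952 [ 0.00851736 -0.05913269  0.13529657] 0.00471342355642506 0.9698989765203383 -0.24346202780552473
```

View pics/scene6.png

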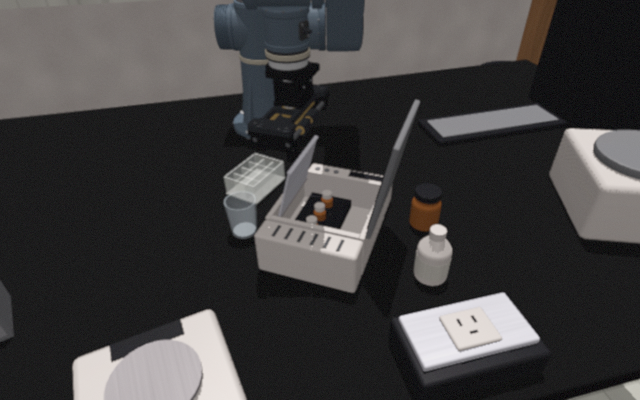

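The flap top has moved right to about (312,145) and now stands at about 1.33 rad. Continuing the arc.

Request:
{"method": "send_rows", "body": {"deltas": [{"tx": 1.3, "ty": 0, "tz": 0.7, "rx": 0, "ry": 0, "rz": 0}, {"tx": 2.5, "ty": 0, "tz": 1.4, "rx": 0, "ry": 0, "rz": 0}, {"tx": 3.6, "ty": 0, "tz": 2.2, "rx": 0, "ry": 0, "rz": 0}, {"tx": 4.6, "ty": 0, "tz": 3.1, "rx": 0, "ry": 0, "rz": 0}, {"tx": 5.4, "ty": 0, "tz": 4.2, "rx": 0, "ry": 0, "rz": 0}]}}

```text
time: 6.57
position: [0.533, 0.0246, 0.1018]
tool_rot: [0.884, 0.467, 0.0, 0.0]
ft_force: [1.0, -0.7, -0.2]
grip_width: 0.0004
```

Request:
{"method": "send_rows", "body": {"deltas": [{"tx": 0.6, "ty": 0, "tz": 1.2, "rx": 0, "ry": 0, "rz": 0}, {"tx": 1.1, "ty": 0, "tz": 2.4, "rx": 0, "ry": 0, "rz": 0}, {"tx": 1.2, "ty": 0, "tz": 3.4, "rx": 0, "ry": 0, "rz": 0}, {"tx": 1.2, "ty": 0, "tz": 3.9, "rx": 0, "ry": 0, "rz": 0}, {"tx": 1.2, "ty": 0, "tz": 3.9, "rx": 0, "ry": 0, "rz": 0}]}}

```text
time: 6.98
position: [0.5372, 0.0336, 0.0617]
tool_rot: [0.885, 0.467, -0.002, -0.001]
ft_force: [0.3, 0.4, -0.2]
grip_width: 0.0005
```

```bash
python3 - <<'E'
from h import *
o,R=st()
c=snap('scene','scene7.png')
for d in robot.outline_of('flap','scene')[:1]:
        P=cloud(c,d['pixels']); m,n,Q=plane(P); print(d['p'],d['xy'],len(Q),rd(m),n@EX,n@EY,n[2])
E
```

```text
t 6.9833 TCP reader [ 0.0027 -0.0018  0.0617] toolx· [ 1.     0.    -0.002] F [ 0.3  0.4 -0.2] w 0.0005257464020497514 q [-0.15  0.62  1.76 -0.    0.77  0.46]
0.76 [321.8, 211.2] 1654 [ 0.02203537 -0.01082002  0.08262495] -0.000807192590285972 -0.02619504893018581 0.9996565249382746
```

View pics/scene7.png

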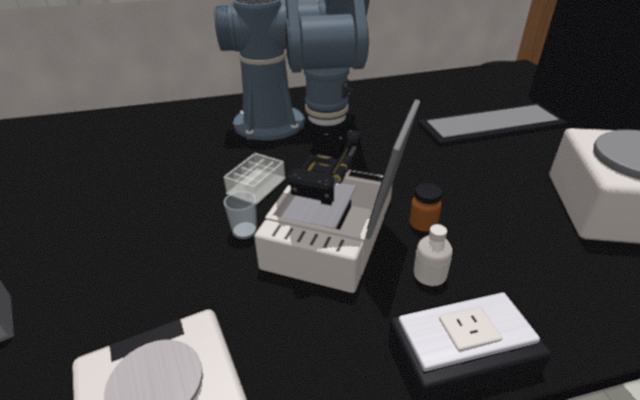

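The flap lies nearly flat, with its centre near (320,208) and an angle of about 0.026 rad. I'll press a few millimetres more to seat it.

Request:
{"method": "send_rows", "body": {"deltas": [{"tx": 0, "ty": 0, "tz": 0.3, "rx": 0, "ry": 0, "rz": 0}, {"tx": 0, "ty": 0, "tz": 0.5, "rx": 0, "ry": 0, "rz": 0}, {"tx": 0, "ty": 0, "tz": 0.5, "rx": 0, "ry": 0, "rz": 0}, {"tx": 0, "ty": 0, "tz": 0.5, "rx": 0, "ry": 0, "rz": 0}]}}

```text
time: 7.42
position: [0.5388, 0.0334, 0.0589]
tool_rot: [0.885, 0.466, 0.0, 0.0]
ft_force: [0.5, -0.2, 0.4]
grip_width: 0.0004
```

```bash
python3 - <<'E'
from h import *
o,R=st()
c=robot.camera('scene')
for d in robot.outline_of('flap','scene')[:1]:
        P=cloud(c,d['pixels']); m,n,Q=plane(P); print(d['p'],d['xy'],len(Q),rd(m),n@EX,n@EY,n[2])
c=robot.camera('side')
for d in robot.outline_of('flap','side')[:1]:
        P=cloud(c,d['pixels']); m,n,Q=plane(P); print(d['p'],d['xy'],len(Q),rd(m),n@EX,n@EY,n[2])
E
```

```text
t 7.4167 TCP reader [ 0.0042 -0.001   0.0589] toolx· [1. 0. 0.] F [ 0.5 -0.2  0.4] w 0.00035461727263664763 q [-0.15  0.62  1.76 -0.    0.75  0.46]
0.81 [321.1, 211.0] 1608 [ 0.02225632 -0.01053363  0.08108383] -0.001960977783328654 -0.00026196251516951964 0.999998042968972
0.89 [312.0, 202.4] 2240 [ 0.00342372 -0.03137831  0.08149392] -0.00014814907421499164 0.0026897914978746685 0.9999963715301918
```

The flap is flat to within 0.003 rad in both cameras, and the cover is still open. Next I retract, go over the cover and work out the second arc.

Request:
{"method": "send_rows", "body": {"deltas": [{"tx": -0.5, "ty": 0, "tz": -3.5, "rx": 0, "ry": 0, "rz": 0}, {"tx": -1, "ty": 0, "tz": -7.5, "rx": 0, "ry": 0, "rz": 0}, {"tx": -1, "ty": 0, "tz": -11.5, "rx": 0, "ry": 0, "rz": 0}, {"tx": -1, "ty": 0, "tz": -15.5, "rx": 0, "ry": 0, "rz": 0}, {"tx": -1, "ty": 0, "tz": -19.5, "rx": 0, "ry": 0, "rz": 0}]}}

```text
time: 8.03
position: [0.5325, 0.0253, 0.2556]
tool_rot: [0.885, 0.466, -0.0, -0.0]
ft_force: [0.6, -0.1, -0.8]
grip_width: 0.0005
```

Request:
{"method": "send_rows", "body": {"deltas": [{"tx": 0, "ty": 0, "tz": -4, "rx": 0, "ry": 0, "rz": 0}, {"tx": 0, "ty": 0, "tz": -7.5, "rx": 0, "ry": 0, "rz": 0}, {"tx": 0, "ty": 0, "tz": -7.5, "rx": 0, "ry": 0, "rz": 0}]}}

```text
time: 8.28
position: [0.5375, 0.0248, 0.3371]
tool_rot: [0.884, 0.467, 0.007, 0.005]
ft_force: [1.1, -0.7, 0.6]
grip_width: 0.0004
```

```bash
python3 - <<'E'
from h import *
o,R=st()
c=robot.camera('side'); snap('scene','scene8.png')
for d in robot.outline_of('cover','side')[:1]:
        P=cloud(c,d['pixels']); m,n,Q=plane(P); print(d['p'],d['xy'],len(Q),rd(m),n@EX,n@EY,n[2],Q[:,2].max())
r=.165
for a in np.linspace(1.76,0,19):
    s=np.array([.095,.0915])+r*np.array([-np.cos(a),np.sin(a)])+.01*np.array([np.sin(a),np.cos(a)])
    print(round(a,2),((s+[.0115,-.024])*100).round(1))
E
```

```text
t 8.2833 TCP reader [ 0.008  -0.0089  0.3371] toolx· [1.    0.001 0.007] F [ 1.1 -0.7  0.6] w 0.00044974398188723293 q [-0.16  0.26  1.47  0.    1.39  0.44]
0.84 [348.3, 120.8] 5771 [0.00432856 0.11345723 0.19183301] -0.0005676377186921553 -0.9813555724864259 0.19220020327059928 0.279342037714609
1.76 [14.7 22.8]
1.66 [13.2 23.1]
1.56 [11.5 23.3]
1.47 [ 9.9 23.3]
1.37 [ 8.3 23.1]
1.27 [ 6.7 22.8]
1.17 [ 5.2 22.4]
1.08 [ 3.7 21.7]
0.98 [ 2.3 21. ]
0.88 [ 0.9 20.1]
0.78 [-0.3 19.1]
0.68 [-1.5 18. ]
0.59 [-2.5 16.7]
0.49 [-3.4 15.4]
0.39 [-4.2 14. ]
0.29 [-4.9 12.5]
0.2 [-5.3 10.9]
0.1 [-5.7  9.4]
0.0 [-5.9  7.7]
```

View pics/scene8.png

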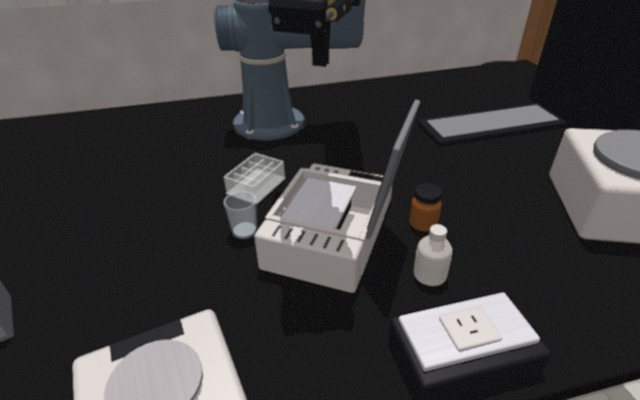

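The flap lies flat at (318,205). The cover is open at 1.76 rad, with its top at (412,108). Moving over the cover and down behind it.

Request:
{"method": "send_rows", "body": {"deltas": [{"tx": 4, "ty": 0, "tz": 0, "rx": 0, "ry": 0, "rz": 0}, {"tx": 8, "ty": 0, "tz": 0, "rx": 0, "ry": 0, "rz": 0}, {"tx": 12, "ty": 0, "tz": 0, "rx": 0, "ry": 0, "rz": 0}, {"tx": 16, "ty": -0.5, "tz": 0, "rx": 0, "ry": 0, "rz": 0}, {"tx": 19.5, "ty": -0.5, "tz": 0, "rx": 0, "ry": 0, "rz": 0}]}}

```text
time: 8.85
position: [0.6383, 0.1913, 0.3253]
tool_rot: [0.884, 0.467, -0.003, -0.001]
ft_force: [1.0, 0.3, -0.4]
grip_width: 0.0004
```

Request:
{"method": "send_rows", "body": {"deltas": [{"tx": 0, "ty": 0, "tz": 0.5, "rx": 0, "ry": 0, "rz": 0}, {"tx": 0, "ty": 0, "tz": 4, "rx": 0, "ry": 0, "rz": 0}, {"tx": 0, "ty": 0, "tz": 7.5, "rx": 0, "ry": 0, "rz": 0}, {"tx": 0, "ty": 0, "tz": 10.5, "rx": 0, "ry": 0, "rz": 0}, {"tx": 0, "ty": 0, "tz": 10.5, "rx": 0, "ry": 0, "rz": 0}]}}

```text
time: 9.27
position: [0.6321, 0.1876, 0.2135]
tool_rot: [0.884, 0.466, -0.01, -0.003]
ft_force: [-1.1, -0.6, -0.6]
grip_width: 0.0006
```

```bash
python3 - <<'E'
from h import *
o,R=st()
snap('scene','scene9.png')
E
```

```text
t 9.2667 TCP reader [-0.006   0.1789  0.2135] toolx· [ 1.     0.    -0.014] F [-1.1 -0.6 -0.6] w 0.0006451351297697211 q [ 0.12  0.57  1.31 -0.    1.29  0.72]
```

View pics/scene9.png

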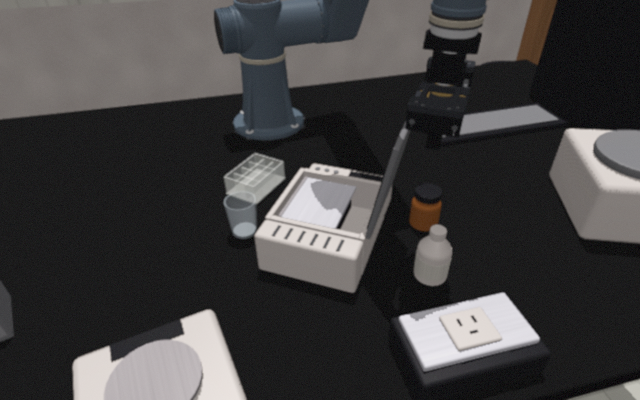

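The gripper is on the outer side of the cover at about (438,120), well above the jar and flask. I'll raise it 1 cm and push along the arc.

Request:
{"method": "send_rows", "body": {"deltas": [{"tx": 0, "ty": 0, "tz": -1.2, "rx": 0, "ry": 0, "rz": 0}, {"tx": -1.5, "ty": 0, "tz": -1.3, "rx": 0, "ry": 0, "rz": 0}, {"tx": -3.0, "ty": 0, "tz": -1.3, "rx": 0, "ry": 0, "rz": 0}, {"tx": -4.5, "ty": 0, "tz": -1.5, "rx": 0, "ry": 0, "rz": 0}, {"tx": -6.0, "ty": 0, "tz": -1.5, "rx": 0, "ry": 0, "rz": 0}]}}

```text
time: 9.73
position: [0.6082, 0.1398, 0.2438]
tool_rot: [0.884, 0.467, 0.005, 0.001]
ft_force: [0.6, 1.8, 2.0]
grip_width: 0.0004
```

```bash
python3 - <<'E'
from h import *
o,R=st()
c=snap('side','side10.png')
for d in robot.outline_of('cover','side')[:1]:
        P=cloud(c,d['pixels']); m,n,Q=plane(P); print(d['p'],d['xy'],len(Q),rd(m),n@EX,n@EY,n[2],Q[:,2].max())
E
```

```text
t 9.7333 TCP reader [0.0014 0.126  0.2438] toolx· [1.    0.    0.007] F [0.6 1.8 2. ] w 0.00036303742534333187 q [0.05 0.48 1.39 0.   1.26 0.65]
0.85 [346.7, 121.2] 5442 [0.00434038 0.09988136 0.19700893] 0.001332495993966212 0.9981768408533873 -0.06034251269526105 0.2830952976229095
```

View pics/side10.png

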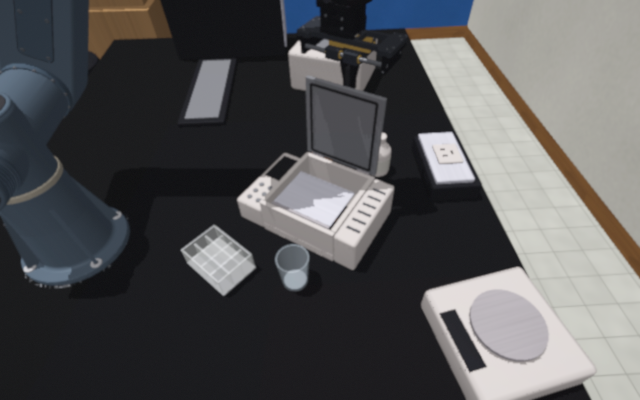

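The cover has moved to 1.63 rad and the fingertip shows behind its top at about (350,80). The tip is a bit high, so I'll continue with a lower path.

Request:
{"method": "send_rows", "body": {"deltas": [{"tx": 0.2, "ty": 0, "tz": 1.0, "rx": 0, "ry": 0, "rz": 0}, {"tx": -1.2, "ty": 0, "tz": 1.2, "rx": 0, "ry": 0, "rz": 0}, {"tx": -2.6, "ty": 0, "tz": 1.2, "rx": 0, "ry": 0, "rz": 0}, {"tx": -4.0, "ty": 0, "tz": 1.3, "rx": 0, "ry": 0, "rz": 0}, {"tx": -5.4, "ty": 0, "tz": 1.6, "rx": 0, "ry": 0, "rz": 0}]}}

```text
time: 10.25
position: [0.5763, 0.096, 0.2233]
tool_rot: [0.884, 0.467, 0.002, 0.0]
ft_force: [1.8, 2.5, 1.2]
grip_width: 0.0003
```

```bash
python3 - <<'E'
from h import *
o,R=st()
c=snap('side','side11.png')
for d in robot.outline_of('cover','side')[:1]:
        P=cloud(c,d['pixels']); m,n,Q=plane(P); print(d['p'],d['xy'],len(Q),rd(m),n@EX,n@EY,n[2],Q[:,2].max())
E
```

```text
t 10.25 TCP reader [-2.000e-04  7.180e-02  2.233e-01] toolx· [1.    0.001 0.003] F [1.8 2.5 1.2] w 0.0003142602941067818 q [-0.03  0.44  1.51  0.    1.18  0.57]
0.76 [334.7, 128.9] 3946 [0.00416964 0.0646269  0.19539537] -0.0018246797265898686 -0.965498796371212 -0.2604011227887396 0.2771886175086065
```

The cover is at 1.31 rad and the push force is about 3 N. Continuing.

Request:
{"method": "send_rows", "body": {"deltas": [{"tx": -1.2, "ty": 0, "tz": 0.0, "rx": 0, "ry": 0, "rz": 0}, {"tx": -2.6, "ty": 0, "tz": 0.4, "rx": 0, "ry": 0, "rz": 0}, {"tx": -4.0, "ty": 0, "tz": 0.9, "rx": 0, "ry": 0, "rz": 0}, {"tx": -5.4, "ty": 0, "tz": 1.6, "rx": 0, "ry": 0, "rz": 0}, {"tx": -6.7, "ty": 0, "tz": 2.5, "rx": 0, "ry": 0, "rz": 0}]}}

```text
time: 10.77
position: [0.538, 0.0398, 0.1982]
tool_rot: [0.884, 0.467, 0.001, 0.0]
ft_force: [0.1, 1.2, -0.2]
grip_width: 0.0006
```

```bash
python3 - <<'E'
from h import *
o,R=st()
c=snap('scene','scene12.png')
for cam in ['scene','side']:
  if cam=='side': c=robot.camera(cam)
  for d in robot.outline_of('cover',cam)[:1]:
        P=cloud(c,d['pixels']); m,n,Q=plane(P); print(d['p'],d['xy'],len(Q),rd(m),n@EX,n@EY,n[2],Q[:,2].max())
E
```

```text
t 10.7667 TCP reader [-1.000e-04  3.800e-03  1.982e-01] toolx· [1.    0.001 0.002] F [ 0.1  1.2 -0.2] w 0.0005537975909853898 q [-0.13  0.41  1.65  0.    1.08  0.46]
0.67 [346.9, 174.9] 5167 [0.01449581 0.04193199 0.16634793] 9.56092366477164e-05 0.7490113096992321 0.662557204172979 0.23880292355022237
0.85 [323.8, 150.2] 473 [ 0.01501383 -0.00645834  0.20288628] 0.007172415949736825 -0.7551499827269637 -0.6555128221758214 0.2364729071562168
```

View pics/scene12.png

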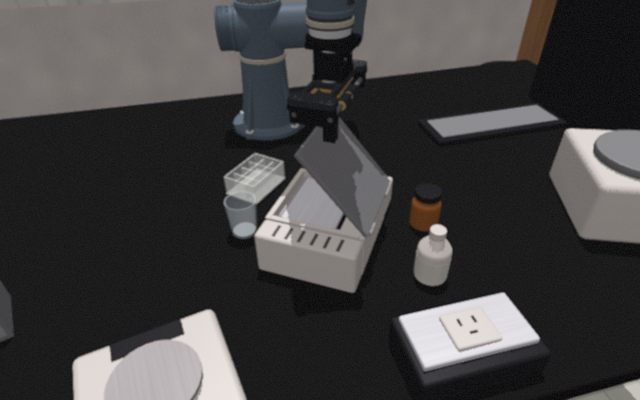

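The cover is down to 0.85 rad, with the tip on its top face near (330,130) and the flap still flat underneath. Continuing downwards.

Request:
{"method": "send_rows", "body": {"deltas": [{"tx": -1.0, "ty": 0, "tz": 0.9, "rx": 0, "ry": 0, "rz": 0}, {"tx": -2.0, "ty": 0, "tz": 2.0, "rx": 0, "ry": 0, "rz": 0}, {"tx": -3.0, "ty": 0, "tz": 3.2, "rx": 0, "ry": 0, "rz": 0}, {"tx": -3.9, "ty": 0, "tz": 4.5, "rx": 0, "ry": 0, "rz": 0}, {"tx": -4.6, "ty": 0, "tz": 5.9, "rx": 0, "ry": 0, "rz": 0}]}}

```text
time: 11.38
position: [0.513, 0.0015, 0.1394]
tool_rot: [0.884, 0.467, 0.002, 0.001]
ft_force: [0.2, -0.1, 1.3]
grip_width: 0.0008
```

```bash
python3 - <<'E'
from h import *
o,R=st()
c=robot.camera('scene')
for d in robot.outline_of('cover','scene')[:1]:
        P=cloud(c,d['pixels']); m,n,Q=plane(P); print(d['p'],d['xy'],len(Q),rd(m),n@EX,n@EY,n[2],Q[:,2].max())
E
```

```text
t 11.3833 TCP reader [ 0.0009 -0.0419  0.1394] toolx· [1.    0.001 0.001] F [ 0.2 -0.1  1.3] w 0.0007830629987347773 q [-0.22  0.46  1.78 -0.    0.9   0.38]
0.87 [331.0, 188.0] 5570 [0.01331436 0.0179567  0.13326697] 0.00024796540291902947 -0.38168231468793734 -0.9242935405852502 0.17246750850846582
```

a is 0.39 rad, as planned. Closing gently.

Request:
{"method": "send_rows", "body": {"deltas": [{"tx": -0.5, "ty": 0, "tz": 1.2, "rx": 0, "ry": 0, "rz": 0}, {"tx": -0.9, "ty": 0, "tz": 2.4, "rx": 0, "ry": 0, "rz": 0}, {"tx": -1.2, "ty": 0, "tz": 3.6, "rx": 0, "ry": 0, "rz": 0}, {"tx": -1.4, "ty": 0, "tz": 4.8, "rx": 0, "ry": 0, "rz": 0}, {"tx": -1.5, "ty": 0, "tz": 5.6, "rx": 0, "ry": 0, "rz": 0}]}}

```text
time: 11.9
position: [0.5042, -0.0105, 0.0829]
tool_rot: [0.884, 0.467, 0.001, 0.001]
ft_force: [0.8, 0.1, 1.3]
grip_width: 0.0004
```

Request:
{"method": "send_rows", "body": {"deltas": [{"tx": 0, "ty": 0, "tz": 0.4, "rx": 0, "ry": 0, "rz": 0}, {"tx": 0, "ty": 0, "tz": 0.8, "rx": 0, "ry": 0, "rz": 0}, {"tx": 0, "ty": 0, "tz": 0.8, "rx": 0, "ry": 0, "rz": 0}, {"tx": 0, "ty": 0, "tz": 0.8, "rx": 0, "ry": 0, "rz": 0}]}}

```text
time: 12.23
position: [0.5036, -0.0105, 0.0778]
tool_rot: [0.884, 0.467, 0.001, 0.001]
ft_force: [-4.6, -0.2, 19.9]
grip_width: 0.0005
```

```bash
python3 - <<'E'
from h import *
o,R=st()
c=snap('scene','scene13.png')
for d in robot.outline_of('cover','scene')[:1]:
        P=cloud(c,d['pixels']); m,n,Q=plane(P); print(d['p'],d['xy'],len(Q),rd(m),n@EX,n@EY,n[2],Q[:,2].max())
E
```

```text
t 12.2333 TCP reader [-0.0001 -0.0572  0.0778] toolx· [1.    0.001 0.001] F [-4.6 -0.2 19.9] w 0.000531042908495016 q [-0.24  0.56  1.85 -0.    0.74  0.36]
0.68 [333.8, 202.2] 4969 [0.01322105 0.01232156 0.10019169] 0.00042532419709756536 0.0003083390952939072 -0.9999998620131554 0.10288202702727126
```

View pics/scene13.png

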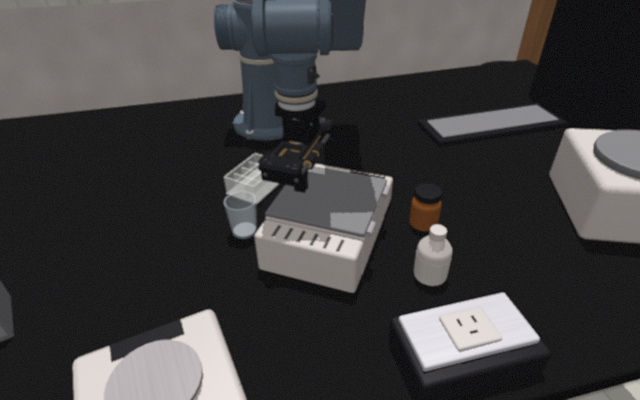

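The cover is shut flat on the rim at (330,198), pressed at its stop with about 20 N. Retracting.

Request:
{"method": "send_rows", "body": {"deltas": [{"tx": 0, "ty": 0, "tz": -1.5, "rx": 0, "ry": 0, "rz": 0}, {"tx": 0, "ty": 0, "tz": -4, "rx": 0, "ry": 0, "rz": 0}, {"tx": 0, "ty": 0, "tz": -8, "rx": 0, "ry": 0, "rz": 0}, {"tx": 0, "ty": 0, "tz": -11, "rx": 0, "ry": 0, "rz": 0}, {"tx": 0, "ty": 0, "tz": -11, "rx": 0, "ry": 0, "rz": 0}]}}

```text
time: 12.75
position: [0.5075, -0.0112, 0.1912]
tool_rot: [0.884, 0.467, 0.005, 0.005]
ft_force: [-0.0, -0.2, 0.5]
grip_width: 0.0005
```

Request:
{"method": "send_rows", "body": {"deltas": [{"tx": 0, "ty": 0, "tz": 0, "rx": 0, "ry": 0, "rz": 0}, {"tx": 0, "ty": 0, "tz": 0, "rx": 0, "ry": 0, "rz": 0}, {"tx": 0, "ty": 0, "tz": 0, "rx": 0, "ry": 0, "rz": 0}]}}

```text
time: 13.0
position: [0.5014, -0.0102, 0.1835]
tool_rot: [0.884, 0.467, -0.001, -0.001]
ft_force: [-0.1, -0.8, -0.2]
grip_width: 0.0004
```

```bash
python3 - <<'E'
from h import *
o,R=st()
for cam in ['scene','side']:
  c=snap(cam,cam+'14.png')
  for d in robot.outline_of('cover',cam)[:1]:
        P=cloud(c,d['pixels']); m,n,Q=plane(P); print(d['p'],d['xy'],len(Q),rd(m),n@EX,n@EY,n[2],Q[:,2].max())
  for l in ['jar','beaker','tipbox','flask']:
    for d in robot.outline_of(l,cam)[:1]:
        print(l,round(d['p'],2),d['xy'],np.median(cloud(c,d['pixels']),0).round(3))
E
```

```text
t 13.0 TCP reader [-0.002  -0.0581  0.1835] toolx· [ 1.     0.001 -0.001] F [-0.1 -0.8 -0.2] w 0.0004373291869308733 q [-0.24  0.38  1.75  0.    1.01  0.36]
0.98 [328.4, 200.2] 5460 [0.00911613 0.00481671 0.1002744 ] 9.10736706944375e-05 -0.00016669842402090087 -0.9999999819586107 0.10294221116577564
jar 0.69 [429.0, 258.2] [0.712 0.176 0.064]
beaker 0.63 [239.9, 213.6] [ 0.496 -0.131  0.054]
flask 0.57 [432.2, 259.7] [0.712 0.176 0.064]
0.9 [319.4, 189.4] 5018 [ 0.00670038 -0.0121555   0.10075938] -0.00029696954738242623 0.0008759582970046471 0.9999995722529835 0.10362663011706039
jar 0.65 [315.2, 144.3] [0.545 0.217 0.075]
beaker 0.95 [292.2, 266.6] [ 0.475 -0.121  0.052]
flask 0.86 [377.9, 154.3] [0.69  0.166 0.064]
```

View pics/side14.png

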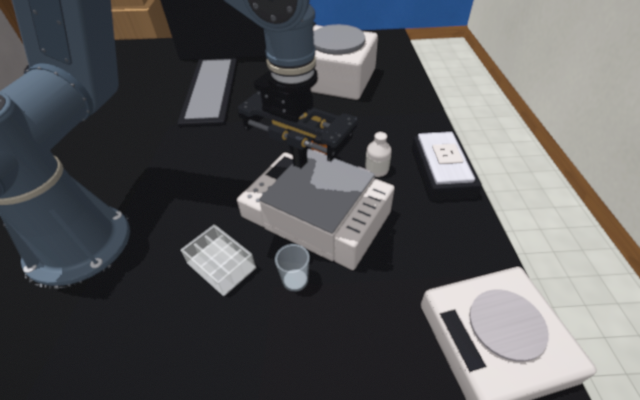

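The cover is shut at (318,195), the gripper is clear above it, and the beaker, tipbox and flask are where they started. Handing in.

```bash
python3 - <<'E'
from rig import robot
print(robot.hand_in())
E
```

```text
the job is handed in; nothing more can be done
None
```

The sample chamber is closed and the job is handed in at about 13 s; the hand-in reports no verdict. I pushed the flap flat with the closed fingertips, then pushed the cover over it from behind along an arc, moving slowly.

**First try missed:** My first flap push passed over its edge without touching it. The closed fingertips end about 23 mm short of the stated TCP. I allowed for that, and the second pass worked.

**Last checks:**
- **Flap:** within 0.003 rad of flat in both cameras before the cover came over it. It cannot be seen under the shut cover.
- **Cover:** within 0.001 rad of shut in both cameras after I withdrew. I pressed it to its stop with about 20 N.
- **Robot:** clear of everything, with wrist force under 1 N.
- **Beaker, flask and jar:** the beaker and flask measured where they were at the start, apart from one flask reading about 16 mm off in the side camera. Its first view there was partly hidden, and the scene camera agreed to about 1 mm. The jar was only judged by eye in a scene picture taken just before I withdrew, because the network mistook other things for it in the final pictures.
- **Tipbox:** not reported by the network at the end, but it is at its starting place in the final side picture.
- **Vials:** under the flap, so not seen again. Nothing touched them.

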